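# Trip the hidden tray latch of a bench data logger with an eject pin

## Robot

A 6-joint arm with a two-finger parallel gripper is mounted at the origin on the work surface. World frame = base frame: x ahead of the robot, y to its left, z up, the work surface at z = 0. Lengths are in m, angles in degrees, forces in N, time in s.
With the tool pointing down it reaches from about 0.375 to 0.9 m from the base axis. Payload 3.1 kg.
Tool frame: the origin (TCP) lies on the centre line of the jaws, within the pads' length; the fingertips stand finger_overhang ahead of it and the grasp point (between the pads) lies 5 mm behind it (finger_overhang is the distance from the TCP to the fingertips, in m); z points along the fingers, y is the line along which they close (so a half turn about z gives the same grasp; the last joint's range is limited). The gripper opens to 87 mm and grips with 3 to 60 N. Pads are 19 mm wide; open, the fingers measure 117 mm over their backs; the gripper's body (75 mm by 190 mm) begins 51 mm behind the grasp point.
Start: joints at [-78.81, 30.224, 82.088, -0, 67.689, -10.227], TCP at [0.228, -0.582, 0.237] pointing down, gripper open.
Joint ranges: [-176.69, 176.69], [-43.24, 126.21], [12.49, 139.97], [-82, 262], [0, 151.66], [-163.58, 163.58]. Speed limits (degrees/s): [159.86, 159.86, 180, 180, 180, 180].

## Interface

Orientations are given as a 3x3 rotation matrix whose columns are the frame's x, y, z axes.
In Python, from rig import read_state, capture, calibration, hand_in, finger_overhang gives the robot as it stands.
- The arm moves only by the tool send_rows, never from a script. Its argument "plan" is a list of rows, each a list of 5 numbers: the closure in counts, from 0 (fully open) to 255 (shut), then the shift along the tool's x, y, z in m, then the turn about the tool's z in rad. A call has 1 to 20 rows; each row shifts and turns the commanded pose from where the row before left it, along the tool's axes as they then stand; what a row does not reach is not made up. A row lasts 1/12 s, in which the tool goes at most 41.7 mm and 7.16 degrees, less where a joint would pass 70% of its speed; a pose out of reach is approached as far as the arm can. A call is refused whole if a number of a shift passes 0.0417 or a number of a turn 0.125, either way. A call with a gripper value outside its range is refused whole. The fingers move at their own pace and stop on an object; the grip force is fixed at half the most. Time passes only in rows, so rows that do not move let the fingers close. It gives the time, the measured TCP pose, the force, the opening and the grip force at its end, in the units of the state.
- read_state(): the state, without advancing time (a new reading comes with each control period).
- capture(name): name is "side" or "top" or "wrist"; returns (picture, depth): 384x512x3 uint8, blue, green, red; 384x512 float32, m along the optical axis (not along the pixel's ray), 0 where there is no reading.
- calibration(name): a dict with "fx", "fy", "cx", "cy" (pixels), "xyz" and "rotation" of the camera in the world. Camera axes: x right, y down, z forward; pixel columns grow to the right and rows downward; lengths in m; the calibration is good to about 2 mm. A picture is of the moment at which its call begins: read the wrist's pose just before it. calibration takes no time and is no camera call; for the wrist camera it gives the pose at the moment of the call.
- hand_in(): hands the job in; it is judged then, once.
The state is a dict: "time_s": time; "joint_positions": joint angles; "qvel": joint speeds; "tau": joint torques, N m; "position": TCP position; "tcp_rot": TCP orientation; "force": force on the tool from outside, world axes, zero at the start; "moment": the same for the moment, N m; "opening": opening from 0.0 (shut) to 1.0 (fully open); "grasp_force": force on a finger pad.
Only numpy, scipy, OpenCV 4.12 (cv2) and the standard library are available. Lean on these libraries where they do the work, as an engineer would, in place of code of your own. Each camera call takes 0.05 s, during which the arm holds its last target. There are 200 camera calls.

## Task

Take the yellow-handled eject pin out of its black stand, push its steel tip down through the orange-ringed hole in the top of the grey data logger and gently press the hidden spring latch until the blue battery tray pops out, never loading the logger with more than 20 N through the pin. Put the pin back fully home and upright in its stand and draw the battery tray out by its orange handle to nearly the end of its travel so that the cells can be changed. Leave everything else on the bench where it is.

Things in the scene. Friction and masses are not known exactly. Their poses are not given: they have to be found in the camera images.
- logger: Grey instrument case fixed to the bench, 150 (x) x 220 (y) x 115 (z) mm; origin at the centre of its underside, its -x side is the front with the blue battery tray, its y axis runs along the front, z up. It turns a little about z from run to run.
- hole (a point): Centre of the access hole's mouth on the case's top face, 10 mm behind and 70 mm left (+y) of its centre, ringed in orange: 11 mm wide, vertical, panel 6 mm thick. Below it, unseen, is the latch's flat pad, 10 to 30 mm below the mouth (differs each run). It resists with 3 N at first, trips after 5 mm of travel (5 to 7 N) and meets a hard stop after 6.5 mm; keep below 20 N.
- pin_grip (a point): Centre of the pin's yellow handle (square, 18 x 18 mm along its x and y, 50 mm high), 75 mm above the pin's tip along the pin's z axis; a good place to grip. The pin weighs about 50 g.
- pin_tip (a point): The lower end of the pin's steel shank, which is round, 6 mm wide and 50 mm long with a 2 mm chamfer; the handle's shoulder is 50 mm above the tip.
- stand_hole0 (a point): Centre of the hole's mouth on the top face of the pin's stand, a black block 60 x 60 x 60 mm fixed to the bench, left or right of the logger. The hole is 11 mm wide, chamfered, 55 mm deep; the pin hangs upright in it, handle's shoulder resting on the top face, tip 50 mm below it.
- tray_handle (a point): Centre of the tray's orange handle bar: 10 mm thick (along the logger's x), 80 mm long (along its y), 14 mm high; level, 87 mm above the bench. Behind it are 31 mm of free room to the blue tray front, and it is carried by two 10 mm posts at 35 mm either side of its centre. Pinch it from above across its thickness between the posts.
- tray (a joint): How far the battery tray is out, m: 0 latched shut (it then cannot be pulled), stop at 0.075; it slides out towards the logger's -x. Once the latch trips a spring pushes it in about half a second to 0.024; hold the latch down till 0.016, else it may drag. From there it slides by hand at 2 to 5 N and stays where left.
- cleaner: Soldering tip cleaner fixed to the bench, red base 60 x 60 mm with a steel cup, 47 mm high; origin at the centre of its underside. Swaps places with the pin's stand.
- meter: Bystander, leave alone: yellow handheld multimeter 150 x 75 x 38 mm, lying.
- spool: Bystander, leave alone: steel-coloured spool 60 mm wide, 46 mm high.
- bottle: Bystander, leave alone: amber bottle 62 mm wide, 200 mm high.
- bin: Bystander, leave alone: blue open parts bin 100 x 90 x 50 mm.
- driver: Bystander, leave alone: red screwdriver, lying.
- carton: Bystander, leave alone: closed cardboard box 90 x 120 x 60 mm.
- jar: Bystander, leave alone: white jar with blue cap, 64 mm wide, 60 mm high.

How it is judged:
By the outcome, as a careful person would: the job done as asked, in the order asked, and still so for the second after the job is handed in, with the robot touching nothing.
It also fails if it takes over 67 s, if anything falls off the work surface, if the arm or the gripper's body presses on something with over 40 N, if the wrist force passes 120 N, or if a joint passes its speed limit or range.

## Working session

There is one attempt and no reset: what is moved stays moved. The work goes in short steps, Python scripts to look and compute and a tool call to move; the robot and the scene stay as the last step left them, time stands still between calls to the robot, and variables do not carry over. Pictures are saved under pics/ and viewed, at most 10 in all, crops included, and the job is handed in when it is done.

Besides the shell and the picture viewer there is one more tool, called after "Call:" as name(argument=value, ...), one argument or row to a line, values as JSON. send_rows: Moves the arm, as the interface text tells. Its arguments: {"type":"object","properties":{"plan":{"type":"array","items":{"type":"array","items":{"type":"number"}}}},"required":["plan"]}

```bash
mkdir -p pics; cat > h.py <<'E'
import numpy as np, cv2
from rig import *
def cloud(name):
    im,d=capture(name); c=calibration(name)
    v,u=np.mgrid[0:384,0:512]
    P=np.stack([(u-c['cx'])/c['fx']*d,(v-c['cy'])/c['fy']*d,d],-1)
    W=P@np.array(c['rotation']).T+np.array(c['xyz'])
    W[d==0]=np.nan
    return im,W,c
def ray(c,u,v,z):
    r=np.array(c['rotation'])@np.array([(u-c['cx'])/c['fx'],(v-c['cy'])/c['fy'],1.]);o=np.array(c['xyz'])
    return o+r*(z-o[2])/r[2]
E
python3 - <<'E'
from h import *
s=read_state();print({k:np.round(v,3).tolist() for k,v in s.items()},finger_overhang if not callable(finger_overhang) else finger_overhang())
ims=[]
for n in("top","side"):
    im,W,c=cloud(n);np.savez(n+'.npz',im=im,W=W);cv2.imwrite(f'pics/{n}.png',im);print(n,c)
E
```

```text
{'time_s': 0.0, 'joint_positions': [-78.812, 30.278, 82.155, 0.002, 67.689, -10.225], 'qvel': [-0.028, -0.084, 0.109, -0.095, -0.051, -0.057], 'tau': [-0.0, -44.005, -17.659, 0.063, 0.058, -0.0], 'position': [0.228, -0.581, 0.236], 'tcp_rot': [[0.931, 0.365, -0.0], [0.365, -0.931, 0.002], [0.0, -0.002, -1.0]], 'force': [-0.709, 0.215, -0.269], 'moment': [-0.051, -0.009, 0.063], 'grasp_force': 0.0, 'opening': 1.0} 0.014
top {'fx': 448.85960752400723, 'fy': 448.85960752400723, 'cx': 259.1974043643787, 'cy': 185.98244132082937, 'xyz': array([0.37199218, 0.00321557, 1.69382545]), 'rotation': array([[ 0.00822086, -0.99326486,  0.11557392],
       [-0.99979951, -0.01027474, -0.0171866 ],
       [ 0.01825834, -0.11540946, -0.99315018]])}
side {'fx': 497.9314433368481, 'fy': 497.9314433368481, 'cx': 248.89568063064834, 'cy': 190.29307411071744, 'xyz': array([0.03713175, 0.79968017, 1.1713252 ]), 'rotation': array([[-0.8433668 , -0.40189105,  0.35667356],
       [-0.53733757,  0.6296875 , -0.56103653],
       [ 0.00088267, -0.66481368, -0.74700869]])}
```

View pics/top.png

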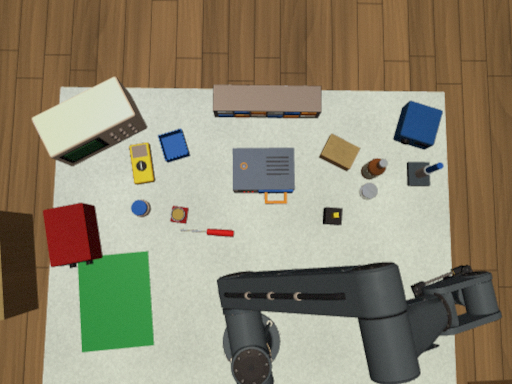

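View pics/side.png

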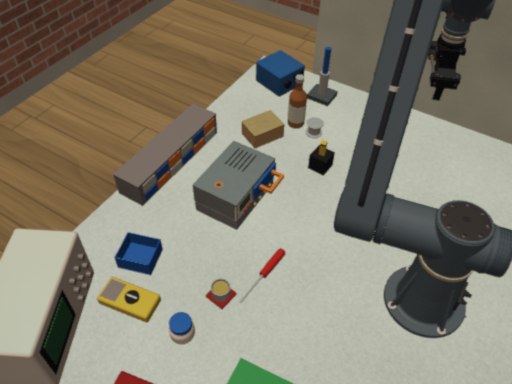

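The top view shows the stand at (333,216) with the yellow pin at (336,214). The logger is near (264,170), with its hole ring at (244,166) and its handle at (276,198). The side view shows the same layout: pin (322,150), ring (219,184), handle (272,182).

```bash
cat >> h.py <<'E'
def mask(im,lo,hi,roi):
    m=cv2.inRange(cv2.cvtColor(im,cv2.COLOR_BGR2HSV),lo,hi);k=np.zeros_like(m);x0,y0,x1,y1=roi;k[y0:y1,x0:x1]=255
    return m&k
E
python3 - <<'E'
from h import *
for n,R in(("top",dict(pin=(322,205,345,226),ring=(236,158,252,176),hand=(260,190,292,208))),("side",dict(pin=(312,138,335,160),ring=(210,178,228,192),hand=(257,165,290,197)))):
    z=np.load(n+'.npz');im=z['im'];W=z['W'];c=calibration(n)
    for k,r in R.items():
        lo,hi=((22,120,80),(35,255,255)) if k=='pin' else ((5,130,100),(21,255,255))
        m=mask(im,lo,hi,r);v,u=np.nonzero(m);P=W[m>0];zz={'pin':.11,'ring':.115,'hand':.094}[k]
        print(n,k,len(u),u.mean().round(1),v.mean().round(1),np.round(np.nanmedian(P,0),3),'ray',np.round(ray(c,u.mean(),v.mean(),zz),3))
z=np.load('top.npz');W=z['W'];roi=W[140:200,225:300].reshape(-1,3);t=roi[(abs(roi[:,2]-.115)<.015)]
print(len(t),cv2.minAreaRect(t[:,:2].astype(np.float32)*1000))
roi=W[203:230,318:348].reshape(-1,3);t=roi[abs(roi[:,2]-.06)<.015]
print(len(t),cv2.minAreaRect(t[:,:2].astype(np.float32)*1000))
E
```

```text
top pin 35 335.6 214.6 [ 0.457 -0.295  0.109] ray [ 0.457 -0.295  0.11 ]
top ring 14 243.3 165.4 [0.628 0.034 0.114] ray [0.629 0.033 0.115]
top hand 97 275.7 199.0 [ 0.505 -0.085  0.094] ray [ 0.512 -0.084  0.094]
side pin 62 322.6 147.0 [ 0.455 -0.288  0.095] ray [ 0.448 -0.271  0.11 ]
side ring 21 218.4 184.1 [0.63  0.031 0.114] ray [0.628 0.033 0.115]
side hand 175 271.7 182.6 [ 0.511 -0.076  0.09 ] ray [ 0.511 -0.071  0.094]
2664 ((613.1388549804688, -39.11299133300781), (168.75933837890625, 218.25885009765625), 0.5704015493392944)
242 ((458.35235595703125, -297.2186279296875), (61.864715576171875, 59.972938537597656), 86.39070892333984)
```

Call:
send_rows(
  plan=[
    [0,0.0318,-0.0184,-0.0034,0],
    [0,0.0318,-0.0184,-0.0034,0],
    [0,0.0318,-0.0184,-0.0034,0],
    [0,0.0318,-0.0184,-0.0034,0],
    [0,0.0318,-0.0184,-0.0034,0],
    [0,0.0318,-0.0184,-0.0034,0],
    [0,0.0318,-0.0184,-0.0034,0],
    [0,0.0318,-0.0184,-0.0034,0],
    [0,0.0318,-0.0184,-0.0034,0],
    [0,0.0318,-0.0184,-0.0034,0],
    [0,0,0,0,-0.113],
    [0,0,0,0,-0.113],
    [0,0,0,0,-0.113],
    [0,0,0,0,-0.113],
    [0,0,0,0,-0.113],
    [0,0,0,0,-0.113],
    [0,0,0,0,-0.113],
    [0,0,0,0,-0.113],
    [0,0,0,0,-0.113],
    [0,0,0,0,-0.113],
  ],
)

```text
time_s: 1.77
position: [0.4568, -0.2941, 0.2701]
tcp_rot: [[0.061, 0.998, -0.001], [0.998, -0.061, 0.001], [0.001, -0.001, -1.0]]
force: [0.7, 0.9, 0.1]
opening: 0.997
grasp_force: 0.0
```

```bash
python3 - <<'E'
from h import *
s=read_state();print(s['time_s'],s['position'],np.round(s['tcp_rot'],3).tolist(),np.round(s['joint_positions'],1))
im,W,c=cloud('wrist');np.savez('w1.npz',im=im,W=W,**c);cv2.imwrite('pics/w1.png',im);R=np.array(s['tcp_rot'])
print('cam in tool',R.T@(c['xyz']-np.array(s['position'])),np.round(R.T@c['rotation'],2).tolist())
E
```

```text
1.7667 [ 0.4568169  -0.29411215  0.27006817] [[0.061, 0.998, -0.001], [0.998, -0.061, 0.001], [0.001, -0.001, -1.0]] [-44.6  21.7  91.5   0.   66.9 -41. ]
cam in tool [ 0.08365677 -0.00071714 -0.14681349] [[0.0, -0.95, -0.3], [1.0, 0.0, 0.0], [-0.0, -0.3, 0.95]]
```

View pics/w1.png

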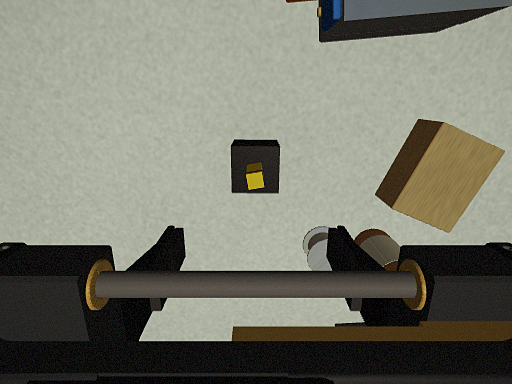

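The wrist view shows the pin's bright yellow top at (255,180) on the black stand around (255,167). The stand is well clear of the jaws.

```bash
python3 - <<'E'
from h import *
z=np.load('w1.npz');im=z['im'];W=z['W']
m=mask(im,(22,120,60),(35,255,255),(235,155,275,195))
P=W[m>0];P=P[~np.isnan(P[:,0])];print(np.percentile(P[:,2],[2,50,98]))
t=P[P[:,2]>.104];r=cv2.minAreaRect(t[:,:2].astype(np.float32)*1000);print('top cloud',len(t),t.mean(0),r)
hsv=cv2.cvtColor(im,cv2.COLOR_BGR2HSV);b=(m>0)&(hsv[...,2]>170)
cs,_=cv2.findContours(b.astype(np.uint8),cv2.RETR_EXTERNAL,cv2.CHAIN_APPROX_NONE);cn=max(cs,key=cv2.contourArea)
q=cv2.boxPoints(cv2.minAreaRect(cn));g=np.array([ray(z,*p,.11)[:2] for p in q]);print('rays',g.mean(0),g)
S=W[135:198,225:285].reshape(-1,3);S=S[abs(S[:,2]-.06)<.006]
print('stand',len(S),np.median(S[:,2]),cv2.minAreaRect(S[:,:2].astype(np.float32)*1000))
E
```

```text
[0.06211842 0.10825259 0.10993266]
top cloud 263 [ 0.45535556 -0.29574871  0.10849858] ((455.4217834472656, -296.31829833984375), (17.25864028930664, 18.28005599975586), 6.165212154388428)
rays [ 0.45542951 -0.29576812] [[ 0.44610192 -0.2883336 ]
 [ 0.46305093 -0.28641538]
 [ 0.4648902  -0.30316351]
 [ 0.44767499 -0.30516001]]
stand 1864 0.058675288630512884 ((455.51983642578125, -296.1332702636719), (59.88193893432617, 59.68098449707031), 85.92225646972656)
```

Call:
send_rows(
  plan=[
    [0,0,0,0,-0.085],
    [0,0,0,0,-0.085],
    [0,-0.0016,-0.0016,0.03,0],
    [0,0,0,0.034,0],
    [0,0,0,0.034,0],
    [0,0,0,0.034,0],
    [0,0,0,0.03,0],
    [0,0,0,0.015,0],
    [0,0,0,0.01,0],
    [0,0,0,0,0],
    [0,0,0,0,0],
  ],
)

```text
time_s: 2.73
position: [0.4558, -0.2963, 0.0835]
tcp_rot: [[-0.102, 0.995, -0.0], [0.995, 0.102, 0.0], [0.0, -0.0, -1.0]]
force: [0.4, 1.1, 0.7]
opening: 1.0
grasp_force: 0.0
```

Call:
send_rows(
  plan=[
    [255,0,0,0,0],
    [255,0,0,0,0],
    [255,0,0,0,0],
    [255,0,0,0,0],
    [255,0,0,0,0],
    [255,0,0,0,0],
    [255,0,0,0,0],
    [255,0,0,0,0],
    [255,0,0,0,0],
    [255,0,0,0,0],
    [255,0,0,0,0],
    [255,0,0,0,0],
  ],
)

```text
time_s: 3.73
position: [0.4557, -0.2961, 0.0835]
tcp_rot: [[-0.103, 0.995, -0.0], [0.995, 0.103, 0.0], [0.0, -0.0, -1.0]]
force: [-0.8, -0.0, -0.9]
opening: 0.207
grasp_force: 30.0
```

Call:
send_rows(
  plan=[
    [255,0,0,-0.01,0],
    [255,0,0,-0.03,0],
    [255,0,0,-0.035,0],
    [255,0,0,-0.035,0],
    [255,0,0,-0.035,0],
    [255,0,0,-0.02,0],
    [255,0.0247,0.02,0,0],
    [255,0.0247,0.02,0,0],
    [255,0.0247,0.02,0,0],
    [255,0.0247,0.02,0,0],
    [255,0.0247,0.02,0,0],
    [255,0.0247,0.02,0,0],
    [255,0.0247,0.02,0,0],
    [255,0.0247,0.02,0,0],
    [255,0.0247,0.02,0,0],
    [255,0.0247,0.02,0,0],
    [255,0,0,0,0],
    [255,0,0,0,0],
  ],
)

```text
time_s: 5.23
position: [0.6294, -0.0283, 0.2488]
tcp_rot: [[-0.106, 0.994, -0.0], [0.994, 0.106, -0.0], [-0.0, -0.0, -1.0]]
force: [0.0, -0.5, -0.4]
opening: 0.205
grasp_force: 30.0
```

```bash
python3 - <<'E'
from h import *
s=read_state();print(s['time_s'],s['position'],s['force'],s['opening'])
im,W,c=cloud('wrist');np.savez('w2.npz',im=im,W=W,**c);cv2.imwrite('pics/w2.png',im)
E
```

```text
5.2333 [ 0.62935641 -0.02825613  0.24880949] [ 0.03729915 -0.54875215 -0.44126925] 0.20469311837410928
```

View pics/w2.png

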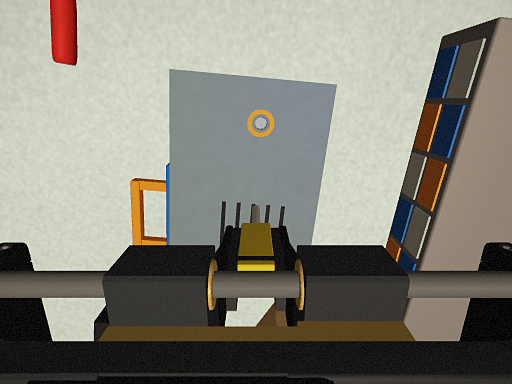

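The ring is centred near (261,123), with the hole inside it. The pin's shank tip is near (255,207), and the tray handle's left post is at (150,185).

```bash
python3 - <<'E'
from h import *
z=np.load('w2.npz');im=z['im'];W=z['W']
m=mask(im,(8,130,120),(24,255,255),(240,103,282,145))
cs,_=cv2.findContours(m,cv2.RETR_EXTERNAL,cv2.CHAIN_APPROX_NONE);e=cv2.fitEllipse(max(cs,key=cv2.contourArea));print(e)
print('hole z',np.nanmedian(W[m>0][:,2]),'ray',ray(z,*e[0],.115),'cloud',np.nanmean(W[m>0],0))
S=W[60:200,165:345].reshape(-1,3);S=S[abs(S[:,2]-.114)<.006];print(len(S),S.min(0),S.max(0))
# front edge points on top face
for v in range(90,160,15):
    r=np.where(abs(W[v,:,2]-.114)<.006)[0];print(v,np.round(W[v,r[0]],4),np.round(W[v,r[-1]],4))
c=im[190:225,235:275];cv2.imwrite('pics/tip.png',cv2.resize(c,None,fx=12,fy=12,interpolation=0))
# expected tip pixel if upright
R=np.array(z['rotation']);p=R.T@(np.array([.62935,-.02826,.24881-.0735])-z['xyz']);print('exp tip',p[0]/p[2]*z['fx']+z['cx'],p[1]/p[2]*z['fy']+z['cy'])
E
```

```text
((260.3672180175781, 122.86414337158203), (25.738611221313477, 26.573514938354492), 3.135157823562622)
hole z 0.11381675901509403 ray [0.62648654 0.0315596  0.115     ] cloud [0.62641622 0.0315858  0.113845  ]
19462 [ 0.54086904 -0.05323612  0.110292  ] [0.69276414 0.07226846 0.11658789]
90 [0.5416 0.0516 0.1144] [0.6903 0.0673 0.1134]
105 [0.5418 0.0386 0.1143] [0.6909 0.0543 0.1133]
120 [0.5419 0.0252 0.114 ] [0.6904 0.0409 0.1142]
135 [0.5423 0.0114 0.1145] [0.6911 0.0271 0.114 ]
150 [ 0.5424 -0.0029  0.1143] [0.6921 0.0127 0.1128]
exp tip 256.8286386799519 206.19851113004168
```

View pics/tip.png

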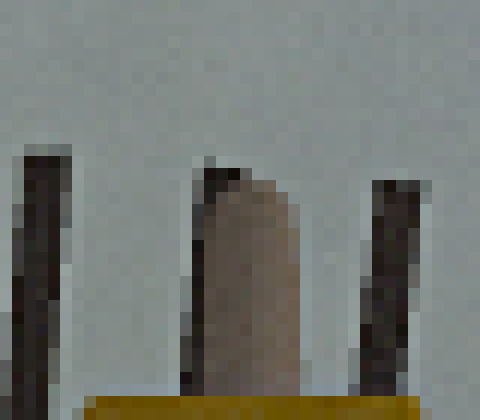

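The tip sits almost exactly where an upright pin would put it (seen at about (255.5,205.5), expected (256.8,206.2)). I'm moving over the hole.

Call:
send_rows(
  plan=[
    [255,0.03,0.002,0,0],
    [255,0.0302,0.002,0,0],
    [255,0,0,0.02,0],
    [255,0,0,0.02,0],
    [255,0,0,0.01,0],
    [255,0,0,0,0],
    [255,0,0,0,0],
    [255,0,0,0,0],
  ],
)

```text
time_s: 5.95
position: [0.6276, 0.0293, 0.1996]
tcp_rot: [[-0.101, 0.995, 0.002], [0.995, 0.101, -0.0], [-0.0, 0.002, -1.0]]
force: [-0.1, 0.3, 0.1]
opening: 0.204
grasp_force: 30.0
```

```bash
python3 - <<'E'
from h import *
s=read_state();print(s['time_s'],s['position'],s['force'])
im,W,c=cloud('wrist');p=np.array(s['position'])-[0,0,.0735];R=np.array(c['rotation'])
for q in(p,[.6265,.0316,.115]):
    a=R.T@(np.array(q)-c['xyz']);print(a[0]/a[2]*c['fx']+c['cx'],a[1]/a[2]*c['fy']+c['cy'])
cv2.imwrite('pics/tip2.png',cv2.resize(im[170:240,215:300],None,fx=8,fy=8,interpolation=0))
E
```

```text
5.95 [0.62762929 0.02929899 0.19955916] [-0.06962179  0.34686446  0.13984515]
255.35986931091233 207.51687863289624
254.25861818717547 200.05995131041433
```

View pics/tip2.png

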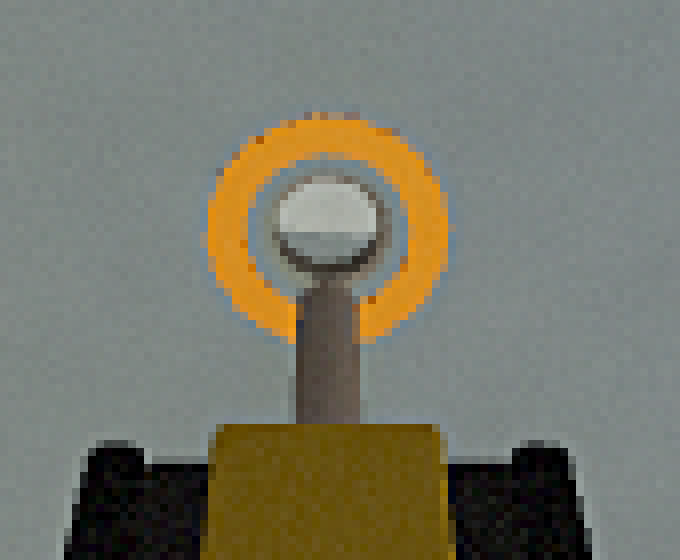

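The ring is centred at about (256,198.7) and the tip is at about (256,206.5). The tip needs about 3 mm more in +y and is already aligned in x.

Call:
send_rows(
  plan=[
    [255,0.0029,0,0,0],
    [255,0,0,0.005,0],
    [255,0,0,0.005,0],
    [255,0,0,0.005,0],
    [255,0,0,0.003,0],
    [255,0,0,0,0],
    [255,0,0,0,0],
  ],
)

```text
time_s: 6.58
position: [0.6265, 0.0333, 0.18]
tcp_rot: [[-0.103, 0.995, -0.001], [0.995, 0.103, 0.0], [0.0, -0.001, -1.0]]
force: [-0.1, -0.1, -1.1]
opening: 0.204
grasp_force: 30.0
```

Call:
send_rows(
  plan=[
    [255,0,0,0.001,0],
    [255,0,0,0.001,0],
    [255,0,0,0.001,0],
    [255,0,0,0,0],
    [255,0,0,0,0],
  ],
)

```text
time_s: 7.0
position: [0.6267, 0.0333, 0.1776]
tcp_rot: [[-0.103, 0.995, 0.0], [0.995, 0.103, 0.0], [0.0, 0.0, -1.0]]
force: [-0.3, -0.4, -0.5]
opening: 0.207
grasp_force: 30.0
```

Call:
send_rows(
  plan=[
    [255,-0.0008,0.0004,0.001,0],
    [255,0,0,0.001,0],
    [255,0,0,0.001,0],
    [255,0,0,0.001,0],
    [255,0,0,0,0],
    [255,0,0,0,0],
  ],
)

```text
time_s: 7.5
position: [0.6271, 0.0325, 0.1734]
tcp_rot: [[-0.103, 0.995, -0.0], [0.995, 0.103, 0.0], [0.0, -0.0, -1.0]]
force: [-0.0, 0.7, -0.5]
opening: 0.204
grasp_force: 30.0
```

Call:
send_rows(
  plan=[
    [255,0,0,0.001,0],
    [255,0,0,0.001,0],
    [255,0,0,0.001,0],
    [255,0,0,0.001,0],
    [255,0,0,0,0],
    [255,0,0,0,0],
  ],
)

```text
time_s: 8.0
position: [0.6271, 0.0325, 0.1694]
tcp_rot: [[-0.103, 0.995, -0.0], [0.995, 0.103, 0.0], [0.0, -0.0, -1.0]]
force: [0.4, -0.4, -0.8]
opening: 0.206
grasp_force: 30.0
```

Call:
send_rows(
  plan=[
    [255,0,0,0.001,0],
    [255,0,0,0.001,0],
    [255,0,0,0.001,0],
    [255,0,0,0.001,0],
    [255,0,0,0,0],
    [255,0,0,0,0],
  ],
)

```text
time_s: 8.5
position: [0.6271, 0.0325, 0.1654]
tcp_rot: [[-0.103, 0.995, -0.0], [0.995, 0.103, 0.0], [0.0, -0.0, -1.0]]
force: [0.6, 0.2, -1.3]
opening: 0.201
grasp_force: 30.0
```

Call:
send_rows(
  plan=[
    [255,0,0,0.001,0],
    [255,0,0,0.001,0],
    [255,0,0,0.001,0],
    [255,0,0,0,0],
    [255,0,0,0,0],
    [255,0,0,0,0],
  ],
)

```text
time_s: 9.0
position: [0.6272, 0.0325, 0.1626]
tcp_rot: [[-0.103, 0.995, 0.0], [0.995, 0.103, -0.0], [-0.0, 0.0, -1.0]]
force: [-0.8, -0.3, 0.1]
opening: 0.204
grasp_force: 30.0
```

Call:
send_rows(
  plan=[
    [255,0,0,0.001,0],
    [255,0,0,0.001,0],
    [255,0,0,0.001,0],
    [255,0,0,0,0],
    [255,0,0,0,0],
    [255,0,0,0,0],
  ],
)

```text
time_s: 9.5
position: [0.6273, 0.0326, 0.1608]
tcp_rot: [[-0.103, 0.995, 0.001], [0.995, 0.103, -0.0], [-0.0, 0.001, -1.0]]
force: [-1.6, -0.2, 6.5]
opening: 0.205
grasp_force: 30.0
```

Call:
send_rows(
  plan=[
    [255,0,0,0.001,0],
    [255,0,0,0,0],
    [255,0,0,0,0],
    [255,0,0,0,0],
  ],
)

```text
time_s: 9.83
position: [0.6274, 0.0326, 0.1599]
tcp_rot: [[-0.103, 0.995, 0.001], [0.995, 0.103, -0.0], [-0.0, 0.001, -1.0]]
force: [-1.2, 0.2, 6.8]
opening: 0.205
grasp_force: 30.0
```

Call:
send_rows(
  plan=[
    [255,0,0,0.001,0],
    [255,0,0,0,0],
    [255,0,0,0,0],
    [255,0,0,0,0],
  ],
)

```text
time_s: 10.17
position: [0.6274, 0.0326, 0.1589]
tcp_rot: [[-0.103, 0.995, 0.001], [0.995, 0.103, -0.0], [-0.0, 0.001, -1.0]]
force: [-1.3, 0.4, 6.9]
opening: 0.203
grasp_force: 30.0
```

Call:
send_rows(
  plan=[
    [255,0,0,0.001,0],
    [255,0,0,0,0],
    [255,0,0,0,0],
    [255,0,0,0,0],
  ],
)

```text
time_s: 10.5
position: [0.6274, 0.0326, 0.1576]
tcp_rot: [[-0.103, 0.995, 0.001], [0.995, 0.103, -0.0], [-0.0, 0.001, -1.0]]
force: [-0.7, -1.1, 2.4]
opening: 0.204
grasp_force: 30.0
```

The force dropped from 6.9 to 2.4 N, so the latch has probably tripped. I'm holding here while the tray pops.

Call:
send_rows(
  plan=[
    [255,0,0,0,0],
    [255,0,0,0,0],
    [255,0,0,0,0],
    [255,0,0,0,0],
    [255,0,0,0,0],
    [255,0,0,0,0],
    [255,0,0,0,0],
    [255,0,0,0,0],
  ],
)

```text
time_s: 11.17
position: [0.6274, 0.0326, 0.1567]
tcp_rot: [[-0.103, 0.995, 0.0], [0.995, 0.103, 0.0], [0.0, 0.0, -1.0]]
force: [-0.3, 0.4, 5.3]
opening: 0.207
grasp_force: 30.0
```

```bash
python3 - <<'E'
from h import *
for n,r in(('top',(255,185,300,220)),('side',(250,160,300,205))):
    im,W,c=cloud(n);m=mask(im,(5,130,100),(21,255,255),r);v,u=np.nonzero(m);P=W[m>0]
    x=P[np.nanargmin(P[:,0])];print(n,len(u),u.mean(),v.mean(),np.nanmedian(P,0),np.nanpercentile(P[:,0],[5,20]))
    z=np.load(n+'.npz');m=mask(z['im'],(5,130,100),(21,255,255),r);P=z['W'][m>0];v,u=np.nonzero(m);print('before',len(u),u.mean(),v.mean(),np.nanmedian(P,0),np.nanpercentile(P[:,0],[5,20]))
    cv2.imwrite('pics/after_%s.png'%n,im)
E
```

```text
top 89 276.1685393258427 205.74157303370785 [ 0.48252217 -0.08872535  0.09427813] [0.47581328 0.47630217]
before 97 275.7319587628866 199.04123711340208 [ 0.50494517 -0.08526326  0.09366942] [0.5009025  0.50154995]
side 177 276.3785310734463 184.4406779661017 [ 0.49055828 -0.0753883   0.08999224] [0.47420087 0.47736408]
before 182 271.11538461538464 183.2967032967033 [ 0.51230236 -0.07202031  0.08998462] [0.49758867 0.50106176]
```

The tray popped out by about 25 mm in both views. Next I withdraw the pin and take it back over the stand.

Call:
send_rows(
  plan=[
    [255,0,0,-0.01,0],
    [255,0,0,-0.02,0],
    [255,0,0,-0.03,0],
    [255,0,0,-0.03,0],
    [255,0,0,-0.008,0],
    [255,-0.0281,-0.0186,0,0],
    [255,-0.0281,-0.0186,0,0],
    [255,-0.0281,-0.0186,0,0],
    [255,-0.0281,-0.0186,0,0],
    [255,-0.0281,-0.0186,0,0],
    [255,-0.0281,-0.0186,0,0],
    [255,-0.0281,-0.0186,0,0],
    [255,-0.0281,-0.0186,0,0],
    [255,-0.0281,-0.0186,0,0],
    [255,-0.0281,-0.0186,0,0],
    [255,-0.0281,-0.0186,0,0],
    [255,0,0,0,0],
    [255,0,0,0,0],
    [255,0,0,0,0],
  ],
)

```text
time_s: 12.85
position: [0.455, -0.2955, 0.2538]
tcp_rot: [[-0.102, 0.995, -0.001], [0.995, 0.102, 0.002], [0.002, -0.001, -1.0]]
force: [-0.2, -0.2, -0.8]
opening: 0.203
grasp_force: 30.0
```

Call:
send_rows(
  plan=[
    [255,-0.0007,0.0006,0.03,0],
    [255,0,0,0.03,0],
    [255,0,0,0.03,0],
    [255,0,0,0.015,0],
    [255,0,0,0,0],
    [255,0,0,0,0],
    [255,0,0,0,0],
  ],
)

```text
time_s: 13.43
position: [0.4572, -0.2963, 0.1505]
tcp_rot: [[-0.104, 0.995, 0.001], [0.995, 0.104, -0.001], [-0.001, 0.001, -1.0]]
force: [0.5, 0.1, 0.5]
opening: 0.21
grasp_force: 30.0
```

```bash
python3 - <<'E'
from h import *
s=read_state();print(s['time_s'],s['position'],s['force'])
im,W,c=cloud('wrist');R=np.array(c['rotation']);p=np.array(s['position'])-[0,0,.0735]
for q in(p,[.4557,-.2961,.06]):
    a=R.T@(np.array(q)-c['xyz']);print(a[0]/a[2]*c['fx']+c['cx'],a[1]/a[2]*c['fy']+c['cy'])
g=np.clip(im[165:235,215:300].astype(float)*2,0,255).astype(np.uint8)
cv2.imwrite('pics/tip3.png',cv2.resize(g,None,fx=8,fy=8,interpolation=0))
E
```

```text
13.4333 [ 0.45721493 -0.29633548  0.15047178] [0.47484827 0.14878944 0.5342159 ]
255.58383356721816 206.62974071049268
253.78892254866153 199.1196018936707
```

View pics/tip3.png

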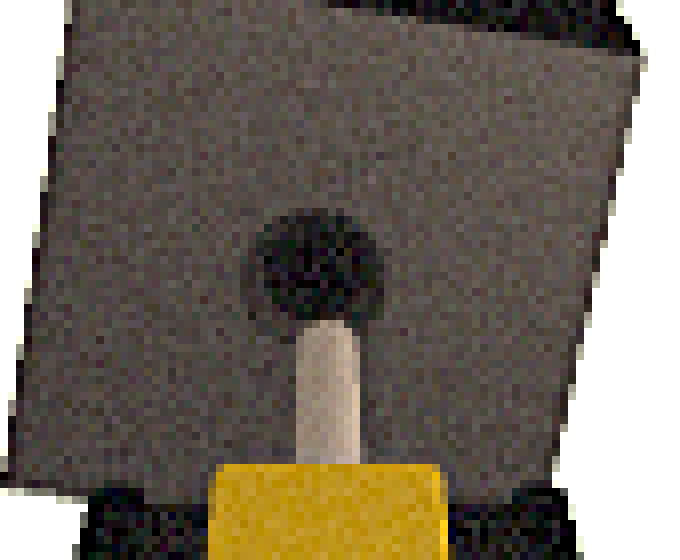

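The stand hole is at about (254.4,199) and the tip at about (256,206.5), so the tip is roughly 1 mm off in x.

Call:
send_rows(
  plan=[
    [255,0.0002,-0.0011,0,0],
    [255,0,0,0.005,0],
    [255,0,0,0.005,0],
    [255,0,0,0.005,0],
    [255,0,0,0.005,0],
    [255,0,0,0.005,0],
    [255,0,0,0.005,0],
    [255,0,0,0,0],
    [255,0,0,0,0],
  ],
)

```text
time_s: 14.23
position: [0.4548, -0.2964, 0.119]
tcp_rot: [[-0.103, 0.995, -0.001], [0.995, 0.103, 0.001], [0.001, -0.001, -1.0]]
force: [-0.7, 0.1, -0.5]
opening: 0.206
grasp_force: 30.0
```

Call:
send_rows(
  plan=[
    [255,0.0002,0.0008,0,0],
    [255,0,0,0.005,0],
    [255,0,0,0.005,0],
    [255,0,0,0.005,0],
    [255,0,0,0.005,0],
    [255,0,0,0.005,0],
    [255,0,0,0.005,0],
    [255,0,0,0.002,0],
    [255,0,0,0,0],
    [255,0,0,0,0],
  ],
)

```text
time_s: 15.07
position: [0.4557, -0.2962, 0.0873]
tcp_rot: [[-0.103, 0.995, -0.0], [0.995, 0.103, 0.0], [0.0, -0.0, -1.0]]
force: [0.2, -1.0, 0.1]
opening: 0.206
grasp_force: 30.0
```

Call:
send_rows(
  plan=[
    [255,0,0,0.001,0],
    [255,0,0,0.001,0],
    [255,0,0,0.001,0],
    [255,0,0,0.001,0],
    [255,0,0,0,0],
    [255,0,0,0,0],
  ],
)

```text
time_s: 15.57
position: [0.4558, -0.2963, 0.0836]
tcp_rot: [[-0.103, 0.995, 0.0], [0.995, 0.103, -0.0], [-0.0, 0.0, -1.0]]
force: [-0.4, -0.2, -0.3]
opening: 0.202
grasp_force: 30.0
```

Call:
send_rows(
  plan=[
    [255,0,0,0.0008,0],
    [255,0,0,0,0],
    [255,0,0,0,0],
  ],
)

```text
time_s: 15.82
position: [0.4558, -0.2963, 0.0835]
tcp_rot: [[-0.103, 0.995, 0.0], [0.995, 0.103, -0.0], [-0.0, 0.0, -1.0]]
force: [-0.7, 0.3, 5.5]
opening: 0.204
grasp_force: 30.0
```

Call:
send_rows(
  plan=[
    [0,0,0,0,0],
    [0,0,0,0,0],
    [0,0,0,0,0],
    [0,0,0,0,0],
    [0,0,0,0,0],
    [0,0,0,0,0],
    [0,0,0,-0.015,0],
    [0,0,0,-0.03,0],
    [0,0,0,-0.04,0],
    [0,0,0,-0.04,0],
    [0,0,0,-0.04,0],
    [173,0.0306,0.008,0,0],
    [173,0.0306,0.008,0,0],
    [173,0.0306,0.008,0,0],
    [173,0.0306,0.008,0,0],
    [173,0.0306,0.008,0,0],
    [173,0,0,0,0.088],
    [173,0,0,0,0],
    [173,0,0,0,0],
    [173,0,0,0,0],
  ],
)

```text
time_s: 17.48
position: [0.48, -0.1407, 0.2478]
tcp_rot: [[-0.016, 1.0, 0.0], [1.0, 0.016, -0.0], [-0.0, 0.0, -1.0]]
force: [-0.6, -1.1, -0.9]
opening: 0.403
grasp_force: 0.0
```

```bash
python3 - <<'E'
from h import *
s=read_state();print(s['time_s'],s['position'],s['force'],s['opening'],np.round(s['tcp_rot'],3).tolist())
im,W,c=cloud('wrist');np.savez('w3.npz',im=im,W=W,**c)
t,Wt,ct=cloud('top');m=mask(t,(22,120,80),(35,255,255),(322,205,345,226));v,u=np.nonzero(m);print('pin top',len(u),u.mean(),v.mean(),np.nanmedian(Wt[m>0],0))
m=mask(im,(5,130,80),(21,255,255),(0,0,512,250));P=W[m>0];P=P[(P[:,2]>.08)&(P[:,2]<.105)&(P[:,0]<.55)]
print(len(P),np.percentile(P,[2,50,98],axis=0));r=cv2.minAreaRect(P[P[:,2]>.09][:,:2].astype(np.float32)*1000);print(r)
side,Ws,cs=cloud('side')
cv2.imwrite('pics/w3.png',np.hstack([im,cv2.resize(side[120:180,290:350],(384,384),interpolation=0)])[:, :896][:, ::1] if 0 else im)
cv2.imwrite('pics/w3s.png',cv2.resize(side[120:180,290:350],(384,384),interpolation=0))
E
```

```text
17.4833 [ 0.47995326 -0.14065551  0.24777431] [-0.62760286 -1.13701019 -0.93380019] 0.4029774487457072 [[-0.016, 1.0, 0.0], [1.0, 0.016, -0.0], [-0.0, 0.0, -1.0]]
pin top 36 335.6666666666667 214.61111111111111 [ 0.45634195 -0.29686286  0.10943503]
1425 [[ 0.47315119 -0.12254784  0.08673678]
 [ 0.48163587 -0.07990561  0.09161917]
 [ 0.51236017 -0.04412904  0.09373861]]
((493.07696533203125, -83.42008972167969), (40.902549743652344, 78.92520904541016), 1.1133534908294678)
```

View pics/w3.png

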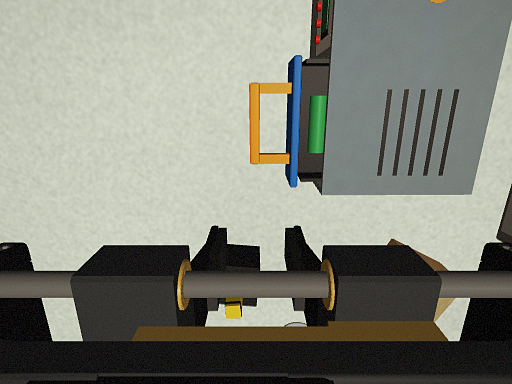

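View pics/w3s.png

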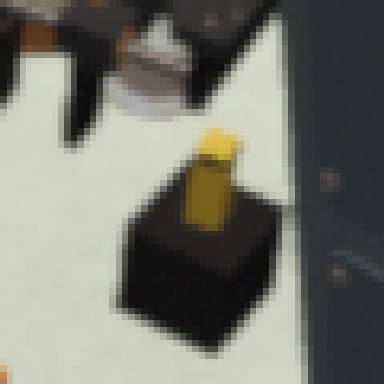

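The wrist view shows the tray out, with its handle bar at (254,123) and open room behind it up to the blue front at (294,120). The side crop shows the pin upright and seated, with its top at (215,145) in the crop. I'm moving over the handle.

Call:
send_rows(
  plan=[
    [173,0.0288,-0.0005,0,0],
    [173,0.0288,-0.0005,0,0],
    [173,0,0,0.03,0],
    [173,0,0,0.03,0],
    [173,0,0,0.03,0],
    [173,0,0,0.02,0],
    [173,0,0,0,0],
    [173,0,0,0,0],
    [173,0,0,0,0],
  ],
)

```text
time_s: 18.38
position: [0.4788, -0.0831, 0.1386]
tcp_rot: [[-0.014, 1.0, 0.002], [1.0, 0.014, -0.001], [-0.001, 0.002, -1.0]]
force: [0.7, -0.4, -0.0]
opening: 0.32
grasp_force: 0.0
```

```bash
python3 - <<'E'
from h import *
s=read_state();print(s['time_s'],s['position'],s['opening'])
im,W,c=cloud('wrist');m=mask(im,(5,130,80),(21,255,255),(150,100,340,300));P=W[m>0];P=P[(P[:,2]>.08)&(P[:,2]<.105)]
print(len(P),np.percentile(P,[2,50,98],axis=0));cv2.imwrite('pics/w4.png',im[60:340])
E
```

```text
18.3833 [ 0.47884893 -0.08314039  0.13859722] 0.31975723467705364
2542 [[ 0.47290821 -0.12154447  0.08339434]
 [ 0.48134948 -0.06619215  0.09215932]
 [ 0.51106976 -0.042956    0.09405734]]
```

View pics/w4.png

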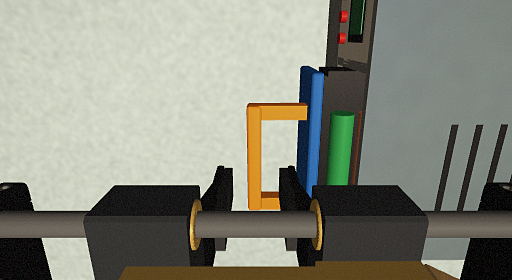

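The jaws straddle the bar: the fingers are at x≈225 and x≈288, the bar is at x≈254, and the right finger clears the blue front. I'm descending and gripping.

Call:
send_rows(
  plan=[
    [173,0,0,0.015,0],
    [173,0,0,0.015,0],
    [173,0,0,0.015,0],
    [173,0,0,0.009,0],
    [173,0,0,0,0],
    [173,0,0,0,0],
  ],
)

```text
time_s: 18.93
position: [0.4785, -0.0826, 0.0844]
tcp_rot: [[-0.015, 1.0, 0.001], [1.0, 0.015, -0.0], [-0.0, 0.001, -1.0]]
force: [0.6, -0.5, 0.1]
opening: 0.319
grasp_force: 0.0
```

Call:
send_rows(
  plan=[
    [255,0,0,0,0],
    [255,0,0,0,0],
    [255,0,0,0,0],
    [255,0,0,0,0],
    [255,0,0,0,0],
    [255,0,0,0,0],
    [255,0,0,0,0],
  ],
)

```text
time_s: 19.52
position: [0.4778, -0.0825, 0.0843]
tcp_rot: [[-0.015, 1.0, -0.0], [1.0, 0.015, -0.0], [-0.0, -0.0, -1.0]]
force: [-1.2, -0.7, 5.7]
opening: 0.11
grasp_force: 30.0
```

Call:
send_rows(
  plan=[
    [255,0,-0.002,0,0],
    [255,0,-0.004,0,0],
    [255,0,-0.004,0,0],
    [255,0,-0.004,0,0],
    [255,0,-0.004,0,0],
    [255,0,-0.004,0,0],
    [255,0,-0.004,0,0],
    [255,0,-0.004,0,0],
    [255,0,-0.004,0,0],
    [255,0,-0.004,0,0],
    [255,0,-0.004,0,0],
    [255,0,-0.002,0,0],
    [255,0,0,0,0],
    [255,0,0,0,0],
    [255,0,0,0,0],
  ],
)

```text
time_s: 20.77
position: [0.4338, -0.0834, 0.0843]
tcp_rot: [[-0.015, 1.0, 0.001], [1.0, 0.015, -0.001], [-0.001, 0.001, -1.0]]
force: [-0.1, -0.4, 8.7]
opening: 0.11
grasp_force: 30.0
```

Call:
send_rows(
  plan=[
    [255,0,-0.002,0,0],
    [255,0,-0.002,0,0],
    [255,0,0,0,0],
    [255,0,0,0,0],
    [255,0,0,0,0],
  ],
)

```text
time_s: 21.18
position: [0.43, -0.0834, 0.0843]
tcp_rot: [[-0.015, 1.0, 0.001], [1.0, 0.015, -0.001], [-0.001, 0.001, -1.0]]
force: [0.8, 0.7, 9.0]
opening: 0.112
grasp_force: 30.0
```

The tray is at about 0.072 m and hasn't reached its stop. I'm releasing the handle and lifting clear.

Call:
send_rows(
  plan=[
    [173,0,0,0,0],
    [173,0,0,0,0],
    [173,0,0,0,0],
    [173,0,0,0,0],
    [173,0,0,0,0],
    [173,0,0,-0.01,0],
    [173,0,0,-0.02,0],
    [173,0,0,-0.035,0],
    [173,0,0,-0.035,0],
    [173,0,0,-0.035,0],
    [173,-0.03,0,-0.02,0],
    [173,-0.03,0,0,0],
    [173,0,0,0,0],
    [173,0,0,0,0],
  ],
)

```text
time_s: 22.35
position: [0.4307, -0.1441, 0.2389]
tcp_rot: [[-0.012, 1.0, 0.0], [1.0, 0.012, -0.0], [-0.0, 0.0, -1.0]]
force: [0.0, 0.3, -0.2]
opening: 0.32
grasp_force: 0.0
```

```bash
python3 - <<'E'
from h import *
s=read_state();print(s['time_s'],s['position'],s['force'],s['opening'])
im,W,c=cloud('wrist');m=mask(im,(5,130,80),(21,255,255),(0,0,400,250));P=W[m>0];P=P[(P[:,2]>.08)&(P[:,2]<.105)]
print('handle',len(P),np.percentile(P,[2,50,98],axis=0),'was front .4732 at first pop')
t,Wt,ct=cloud('top');m=mask(t,(22,120,80),(35,255,255),(322,205,345,226));v,u=np.nonzero(m);print('pin top',len(u),u.mean(),v.mean(),np.nanmedian(Wt[m>0],0))
E
```

```text
22.35 [ 0.43073211 -0.14406535  0.23887716] [ 0.00449481  0.25956819 -0.16503193] 0.3202000182596432
handle 1546 [[ 0.42420578 -0.12132143  0.08736382]
 [ 0.43275409 -0.07995774  0.09113274]
 [ 0.46333905 -0.04355723  0.09317272]] was front .4732 at first pop
pin top 32 336.0 214.5 [ 0.45578681 -0.29689969  0.11000675]
```

```bash
python3 -c "
from rig import *
print(hand_in())"
```

```text
the job is handed in; nothing more can be done
None
```

I handed the job in at about 22 s: the latch tripped at about 7 N, the pin is back home and upright in its stand, and the tray is drawn out to about 72–73 mm of its 75 mm travel. The hand-in returned no verdict.

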